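Switch on the drive behind the splash guard with the bent hook

TASK

Take the bent hook from its rest by the wooden handle, reach over the clear splash guard with it, and draw the red slide lever toward the guard until you feel its end stop; hold it against the stop for half a second with a pull of about 8 N (never more than 11 N on the lever), then put the hook back in its rest the way it lay, bent end down and pointing the same way. Keep the gripper on the near side of the guard and off the unit, do not lean the hook on the guard, and leave the grey lever, the two little pots and the tin as they are.

Things in the scene. Friction and masses are not known exactly. Their poses are not given: they have to be found in the camera images.
- bent_hook: Loose hook, 0.11 kg. Wooden handle 130 x 14 x 24 mm along its x, y, z; origin at the handle's centre; grip it there from above, closing along y. From its front a 9 mm steel rod runs along +x to x = 220 mm, then bends straight down (-z) to a black rubber ball, 12 mm diameter, centre 52 mm below the handle's axis. Starts in the rest, z up. The handle may slip a little in the fingers.
- hook_tip (a point): Centre of the hook's rubber ball: (220, 0, -52) mm in the frame of bent_hook.
- hook_rest: Fixed wooden rest, origin on the table under its centre, base 150 x 85 x 14 mm. Two forks 12 mm thick at x = +-50 mm, open between. The handle lies along x in their slots, axis 85 mm above the table, its middle above the rest's origin (start: within 6 mm along x), rod toward +x. Slots 18 mm wide from z = 73 to 91 mm, flaring to about 46 mm at the top (111 mm).
- splash_guard: Clear panel with aluminium edges, fixed: 230 mm along its y, 10 mm thick, top edge 92 mm above the table. Origin on the table under its middle; +x points away from the robot to the fixed drive unit behind: flat grey box, x = 15 to 185 mm, y = +-100 mm, top at z = 36 mm, with a pulley up to z = 60 mm at x = 143 to 187 mm, y = +-22 mm.
- red_lever_top (a point): Middle of the top of the red slide lever, an upright paddle on the unit: 12 mm thick along the guard's x, 26 mm wide along its y, from z = 45 to 81 mm above the table. In the guard's frame it is at y = +45 mm (left), x = 118 mm minus the joint value. Slides only toward or away from the guard.
- red_lever (a joint): Red lever's travel in m: 0 farthest from the guard, growing as it is drawn toward the guard (guard's -x); starts at 0 to 0.010. Its end stop lies anywhere from 0.020 to 0.045, set by a screw out of sight, and must be felt. About 2 N of friction, no spring; it stays where it is left. The stop (stop_face, which the lever's lever_foot meets inside the box) is hard.
- grey_lever_top (a point): Top of the grey lever, the same size as the red one, at y = -45 mm in the guard's frame, 90 mm from the red one; to be left alone.
- oxide_pot_1: Small dark red pot with white cap, 32 mm wide, 53 mm tall, loose bystander, origin under its centre.
- oxide_pot_4: Small slate blue pot with white cap, 32 mm wide, 48 mm tall, loose bystander, origin under its centre.
- gold_tin: Olive-gold screw tin, 68 mm wide, 74 mm tall, loose bystander, origin under its centre.

How it is judged:
By the outcome, as a careful person would: the job done as asked, in the order asked, and still so for the second after the job is handed in, with the robot touching nothing.
It also fails if it takes over 59 s, if anything falls off the work surface, if the arm or the gripper's body presses on something with over 40 N, if the wrist force passes 120 N, or if a joint passes its speed limit or range.

ROBOT

A 6-joint arm with a two-finger parallel gripper is mounted at the origin on a cart in front of the work surface, level with it; the furniture and walls round the work are solid. World frame = base frame: x ahead of the robot, y to its left, z up, the work surface at z = 0. Lengths are in m, angles in rad, forces in N, time in s.
With the tool pointing down it reaches from about 0.35 to 0.875 m from the base axis. Payload 15.5 kg.
Tool frame: the origin (TCP) lies midway between the tips of the shut fingers; the grasp point (between the pads) lies 19 mm behind it; z points along the fingers, y is the direction in which the jaws open and shut (so a half turn about z gives the same grasp; the last joint's range is limited). The gripper opens to 85 mm and grips with 20 to 120 N. Pads are 22 mm wide; open, the fingers measure 114 mm over their backs; the gripper's body (76 mm by 85 mm) begins 54 mm behind the grasp point. The pads swing forward as they close: fully open they stand 13 mm farther back than shut.
Start: joints at [-1.393, 0.494, 1.345, -0, 1.302, -0.096], TCP at [0.169, -0.602, 0.231] pointing down, gripper open.
Joint ranges: [-2.91, 2.91], [-0.82, 2.16], [0.22, 2.67], [-1.22, 4.37], [0.12, 2.79], [-3.08, 3.08]. Speed limits (rad/s): [1.89, 1.89, 2.57, 3.01, 3.01, 3.01].

INTERFACE

Orientations are given as a 3x3 rotation matrix whose columns are the frame's x, y, z axes.
In Python, from bench import env gives the robot as it stands.
- The arm moves only by the tool send_rows, never from a script. Its argument "targets" is text: rows parted by semicolons, each of 7 numbers parted by spaces: the shift along the tool's x, y, z in cm, then the turn, a rotation vector about the tool's x, y, z in rad, then the closure, from -1 (fully open) to 1 (shut), so that 0 is half open. In form: x y z ax ay az hand; .... A call has 1 to 5 rows; each row is the pose to reach, as a shift and turn from the pose measured when the call began, along the tool's axes at that moment; what a row does not reach only later rows make up. A row lasts 1/8 s, in which the tool goes at most 62.5 mm and 10.7 degrees, less where a joint would pass 70% of its speed; a pose out of reach is approached as far as the arm can. A call with a gripper value outside its range is refused whole. The fingers move at their own pace and stop on an object; "squeeze" is the grip in N (left out, the last holds). Time passes only in rows, so rows that repeat a pose let the fingers close. It gives the time, the measured TCP pose, the force and the opening at its end, in the units of the state.
- env.get_state(): the state, without advancing time (a new reading comes with each control period).
- env.snapshot(name): name is "side" or "top" or "wrist"; returns (picture, depth): 384x512x3 uint8, red, green, blue; 384x512 float32, m along the optical axis (not along the pixel's ray), 0 where there is no reading.
- env.camera_model(name): a dict with "mtx" (3x3 intrinsics, pixels), "D" ([k1, k2, p1, p2, k3] as OpenCV has them; the pictures are not rectified), "R" (3x3) and "t" (3): a world point X has camera coordinates R X + t; the wrist camera has in their place "mount" (4x4, takes a point from camera to tool coordinates, whose origin is the TCP and whose axes are the flange's). Camera axes: x right, y down, z forward; pixel columns grow to the right and rows downward; lengths in m; the calibration is good to about 2 mm. A picture is of the moment at which its call begins: read the wrist's pose just before it. camera_model takes no time and is no camera call.
- env.close_job(): hands the job in, once; it reports no verdict.
The state is a dict: "clock": time; "joints": joint angles; "joint_vel": joint speeds; "joint_torque": joint torques, N m; "eef_pos": TCP position; "eef_rot": TCP orientation; "force": force on the tool from outside, world axes, zero at the start; "moment": the same for the moment, N m; "grip_width": finger opening in m.
Only numpy, scipy, OpenCV 4.12 (cv2) and the standard library are available. Lean on these libraries where they do the work, as an engineer would, in place of code of your own. Each camera call takes 0.05 s, during which the arm holds its last target.

## Working session

There is one attempt and no reset: what is moved stays moved. The work goes in short steps, Python scripts to look and compute and a tool call to move; the robot and the scene stay as the last step left them, time stands still between calls to the robot, and variables do not carry over. Pictures are saved under pics/ and viewed, and the job is handed in when it is done.

Besides the shell and the picture viewer there is one more tool, called as name(argument=value, ...) on one line, values as JSON. send_rows: Moves the arm, as the interface text tells. Its arguments: {"type":"object","properties":{"targets":{"type":"string"},"squeeze":{"type":"number"}},"required":["targets"]}

```bash
ls; mkdir -p pics
python3 - <<'E'
from bench import env
import cv2,numpy as np
np.set_printoptions(precision=4,suppress=True)
s=env.get_state()
for k in s: print(k,np.array(s[k]))
for n in ["side","top","wrist"]:
    p,d=env.snapshot(n); cv2.imwrite(f"pics/a_{n}.png",p[:,:,::-1]); np.savez(f"pics/a_{n}.npz",p=p,d=d)
    m=env.camera_model(n)
    for k in m: print(n,k,np.array(m[k]).tolist())
E
```

```text
pics
clock 0.0
joints [-1.3925  0.4942  1.3462 -0.      1.3025 -0.0955]
joint_vel [-0.0016  0.0006 -0.0004  0.0014 -0.0005  0.0016]
joint_torque [ -0.003  -88.217  -38.3874  -0.0001   0.01    -0.    ]
eef_pos [ 0.1689 -0.6014  0.2307]
eef_rot [[ 0.9628  0.2704 -0.0002]
 [ 0.2704 -0.9628  0.0012]
 [ 0.0001 -0.0013 -1.    ]]
force [-0.9525  0.2537 -0.3406]
moment [ 0.0148 -0.0545 -0.0123]
grip_width 0.08544711436631003
side mtx [[437.2574877353675, 0.0, 253.6234546545057], [0.0, 437.2574877353675, 193.45683898576277], [0.0, 0.0, 1.0]]
side D [-0.12147622257258339, 0.0, 0.0, 0.0, 0.0]
side R [[-0.8291218488461897, -0.5590423122766783, 0.005352835717765212], [-0.21824274594920365, 0.3148336523645301, -0.923715256547905], [0.5147106600862544, -0.7670407188820915, -0.38304238926053213]]
side t [0.44258631302373347, 0.22960294517346652, 0.8915042953814196]
top mtx [[411.41763933824376, 0.0, 253.15127957501667], [0.0, 411.41763933824376, 187.03498629644704], [0.0, 0.0, 1.0]]
top D [-0.11744860442416707, 0.0, 0.0, 0.0, 0.0]
top R [[-0.023264362340785043, -0.9996784080213055, 0.010092075151575291], [-0.9924607236727166, 0.021878953645251057, -0.12059445822431654], [0.12033487196945088, -0.012821541380713036, -0.9926505561700545]]
top t [-0.022804239324567283, 0.5741630033982358, 0.990902072157998]
wrist mtx [[345.8019311799823, 0.0, 251.8433085215356], [0.0, 345.8019311799823, 188.7552471431261], [0.0, 0.0, 1.0]]
wrist D [-0.08288582817514296, 0.0, 0.0, 0.0, 0.0]
wrist mount [[-0.00017175058925548645, -0.9473864085286797, -0.3200921171114054, 0.08280904216966668], [0.9999998180525043, -0.0003478139608732501, 0.000492869560943142, 9.806071987294995e-05], [-0.000578270430311918, -0.3200919742208092, 0.9473862958913494, -0.1419894301905738], [0.0, 0.0, 0.0, 1.0]]
```

View pics/a_top.png

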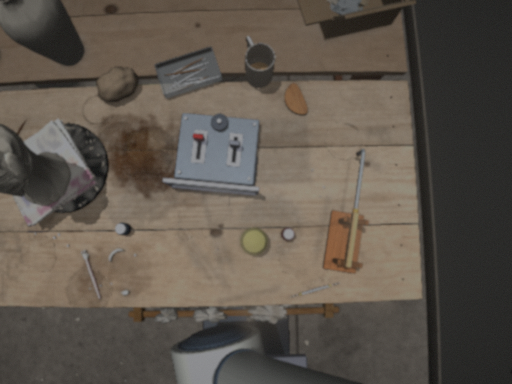

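View pics/a_side.png

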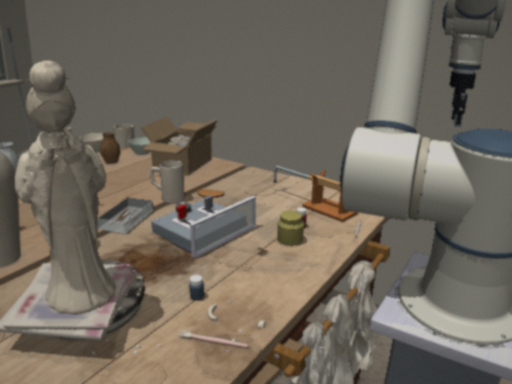

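View pics/a_wrist.png

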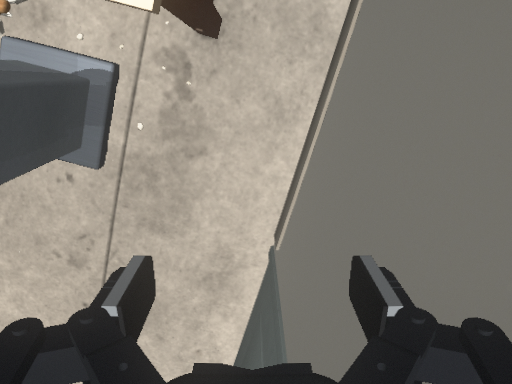

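The top view has the unit near (218,150), with the red lever at (198,138) and the grey one at (235,140). The rest is near (343,240) with the hook running up to (361,155), the tin is at (254,241), and the pots are at (289,235) and (123,229). Next I'll zoom in to measure.

```bash
python3 - <<'E'
import cv2,numpy as np
p=np.load("pics/a_top.npz")["p"][:,:,::-1]
cv2.imwrite("pics/b1.png",cv2.resize(p[135:285,270:390],None,fx=5,fy=4.0*1.25 if 0 else 4,interpolation=cv2.INTER_CUBIC)[:600])
cv2.imwrite("pics/b2.png",cv2.resize(p[105:205,155:270],None,fx=6,fy=6,interpolation=cv2.INTER_CUBIC))
E
cat > h.py <<'E'
from bench import env
import cv2,numpy as np
np.set_printoptions(precision=4,suppress=True)
def rays(n,uv,pose=None):
    m=env.camera_model(n);uv=np.array(uv,float).reshape(-1,1,2)
    q=cv2.undistortPoints(uv,np.array(m["mtx"]),np.array(m["D"]))[:,0]
    d=np.c_[q,np.ones(len(q))]
    if n=="wrist":
        M=np.array(m["mount"]);P,R=pose
        return R@M[:3,3]+P, d@(R@M[:3,:3]).T
    R=np.array(m["R"]);t=np.array(m["t"])
    return -R.T@t, d@R
def onz(n,uv,z,pose=None):
    o,d=rays(n,uv,pose); k=(np.asarray(z)-o[2])/d[:,2]
    return o+d*k[:,None]
def depthpts(n,uv,D,pose=None):
    o,d=rays(n,uv,pose); uv=np.array(uv).round().astype(int).reshape(-1,2)
    z=D[uv[:,1],uv[:,0]]; return o+d*z[:,None]
E
```

```text
(no output)
```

View pics/b1.png

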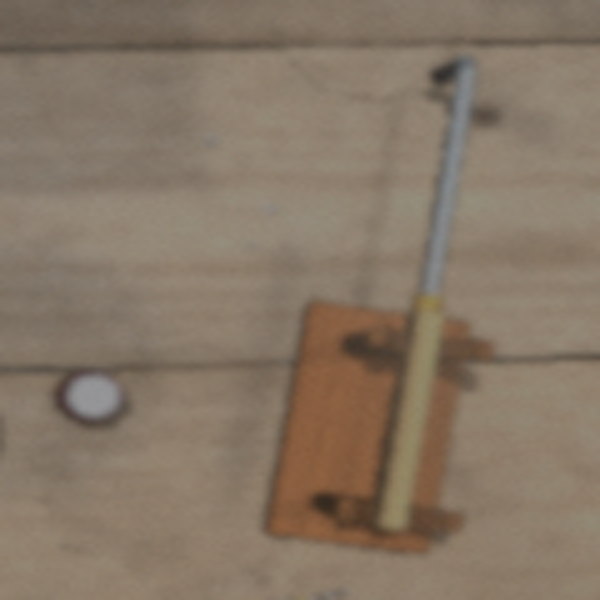

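View pics/b2.png

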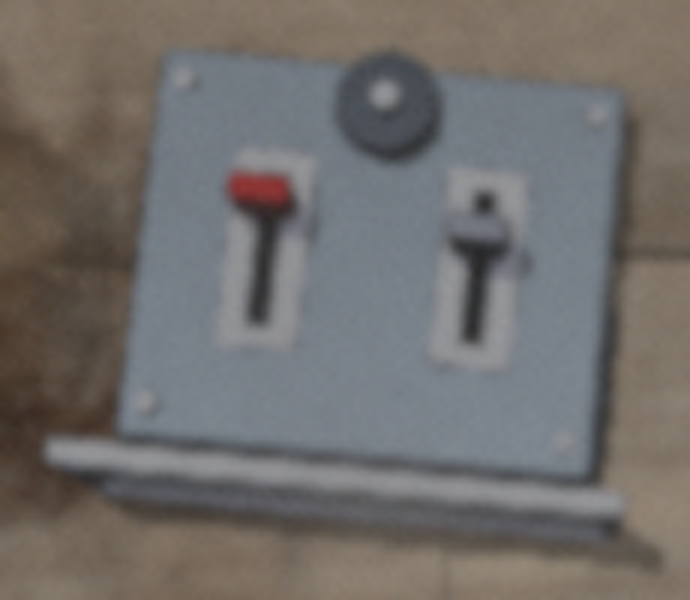

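Run:
```python
from h import *
f=np.load("pics/a_top.npz");D=f["d"];p=f["p"]
def A(x,y): return [270+(x+.5)/5-.5,135+(y+.5)/4-.5]
def B(x,y): return [155+(x+.5)/6-.5,105+(y+.5)/6-.5]
def show(l,uv,z):
    print(l,onz("top",[uv],z)[0],"depth",depthpts("top",[uv],D)[0])
show("hfront",A(427,300),.097);show("hrear",A(395,528),.097);show("hmid",A(411,414),.097)
show("rodend",A(464,64),.0895);show("rodstart",A(431,290),.0895)
for q in [(312,302),(268,533),(428,552)]: show("rest",A(*q),.014)
show("pot1",A(93,395),.053)
for n,q in dict(TL=(165,52),TR=(625,92),BR=(590,475),BL=(118,432)).items(): show("box"+n,B(*q),.036)
show("gL",B(45,450),.092);show("gR",B(622,505),.092);show("gM",B(333,478),.092)
hsv=cv2.cvtColor(p,cv2.COLOR_RGB2HSV);h,s,v=[hsv[...,i].astype(int) for i in range(3)]
m=((h<8)|(h>172))&(s>140)&(v>90)
m[:100]=0;m[200:]=0;m[:,:155]=0;m[:,270:]=0
vv,uu=np.nonzero(m);print(len(uu),uu.mean(),vv.mean())
show("red",[uu.mean(),vv.mean()],.081)
show("redtop",B(261,183),.081);show("grey",B(480,227),.081)
show("tin",[254,241],.074);show("pot4",[123,229],.048)
```

```text
hfront [ 0.5072 -0.273   0.097 ] depth [ 0.5074 -0.2735  0.0952]
hrear [ 0.3753 -0.2518  0.097 ] depth [ 0.3752 -0.2523  0.095 ]
hmid [ 0.4409 -0.2622  0.097 ] depth [ 0.4409 -0.2614  0.1002]
rodend [ 0.6496 -0.3009  0.0895] depth [ 0.6504 -0.3021  0.0855]
rodstart [ 0.5136 -0.2772  0.0895] depth [ 0.5134 -0.2767  0.0914]
rest [ 0.5125 -0.2352  0.014 ] depth [ 0.5125 -0.2353  0.014 ]
rest [ 0.3679 -0.207   0.014 ] depth [ 0.3678 -0.2071  0.0134]
rest [ 0.3532 -0.288   0.014 ] depth [ 0.3521 -0.2911  0.0019]
pot1 [ 0.4563 -0.1179  0.053 ] depth [ 0.4563 -0.1179  0.0526]
boxTL [0.7677 0.1417 0.036 ] depth [0.7688 0.1423 0.0322]
boxTR [ 0.7454 -0.0541  0.036 ] depth [ 0.7561 -0.0552 -0.0009]
boxBR [ 0.5816 -0.0354  0.036 ] depth [ 0.5819 -0.0354  0.0339]
boxBL [0.6041 0.1612 0.036 ] depth [0.6081 0.166  0.0093]
gL [0.5891 0.18   0.092 ] depth [ 0.6028  0.2001 -0.0031]
gR [ 0.5622 -0.047   0.092 ] depth [ 0.5622 -0.047   0.0924]
gM [0.5754 0.0662 0.092 ] depth [0.5752 0.0661 0.0937]
24 197.75 136.04166666666666
red [0.6953 0.0961 0.081 ] depth [0.6948 0.0959 0.0831]
redtop [0.6977 0.0953 0.081 ] depth [0.6979 0.0954 0.0801]
grey [0.6774 0.0071 0.081 ] depth [0.6781 0.0072 0.0779]
tin [ 0.4402 -0.0343  0.074 ] depth [ 0.4402 -0.0344  0.0709]
pot4 [0.4752 0.2863 0.048 ] depth [0.4752 0.2864 0.0477]
```

send_rows(targets="6 -4.3 -3.5 0 0 0.09 -1;12 -8.6 -7 0 0 0.18 -1;18 -12.9 -7 0 0 0.27 -1;24 -17.2 -7 0 0 0.36 -1;30 -21.5 -7 0 0 0.449 -1", squeeze=100)

```text
clock: 0.78
eef_pos: [0.3572, -0.366, 0.2995]
eef_rot: [[0.984, -0.178, 0.0], [-0.178, -0.984, 0.001], [0.0, -0.001, -1.0]]
force: [1.3, -0.7, -0.6]
grip_width: 0.0853
```

```bash
cat > mv.py <<'E'
from h import *
import sys
# target TCP x y z yaw(of tool x) -> shift cm in tool axes, rotvec
from scipy.spatial.transform import Rotation as Ro
def plan(x,y,z,yaw):
    s=env.get_state();P=np.array(s["eef_pos"]);R=np.array(s["eef_rot"])
    T=np.c_[[np.cos(yaw),np.sin(yaw),0],[np.sin(yaw),-np.cos(yaw),0],[0,0,-1]]
    d=R.T@(np.array([x,y,z])-P)*100; r=Ro.from_matrix(R.T@T).as_rotvec()
    print("t",s["clock"],"P",P,"F",np.array(s["force"]),"w",s["grip_width"]);print("shift",d,"rot",r)
if __name__=="__main__": plan(*map(float,sys.argv[1:5]))
E
python3 mv.py .4407 -.2625 .25 -.175
```

```text
t 0.775 P [ 0.3572 -0.366   0.2995] F [ 1.2563 -0.7048 -0.6258] w 0.08532165945951418
shift [  6.3795 -11.6672   4.9604] rot [-0.0005 -0.0002 -0.0035]
```

send_rows(targets="3.2 -5.8 2.5 0 0 0 -1;6.4 -11.7 5 0 0 0 -1;6.4 -11.7 5 0 0 0 -1")

```text
clock: 1.15
eef_pos: [0.4418, -0.2593, 0.2483]
eef_rot: [[0.985, -0.175, -0.001], [-0.175, -0.985, 0.002], [-0.002, -0.002, -1.0]]
force: [0.2, -0.6, 0.9]
grip_width: 0.0852
```

Run:
```python
from h import *
s=env.get_state();print(s["eef_pos"],s["clock"])
for n in ["wrist","top","side"]:
    s=env.get_state();p,d=env.snapshot(n);np.savez(f"pics/c_{n}.npz",p=p,d=d,P=s["eef_pos"],R=s["eef_rot"]);cv2.imwrite(f"pics/c_{n}.png",p[:,:,::-1])
```

```text
[ 0.4418 -0.2593  0.2483] 1.15
```

View pics/c_wrist.png

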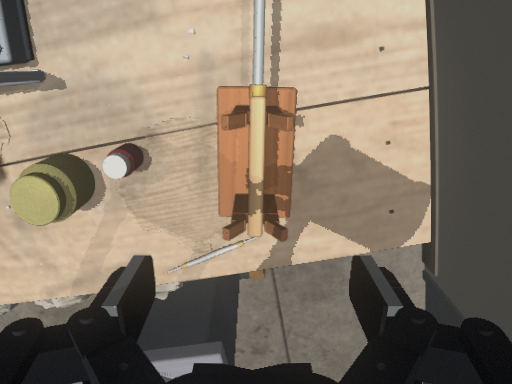

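View pics/c_side.png

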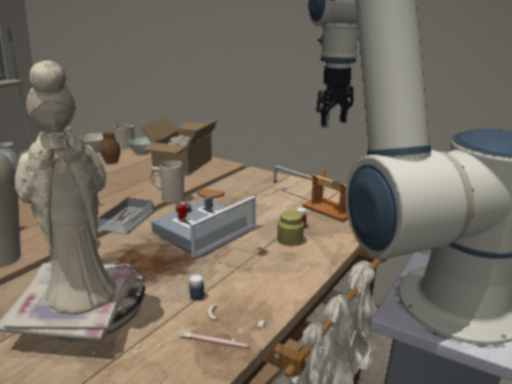

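Run:
```python
from h import *
f=np.load("pics/c_wrist.npz");D=f["d"];pose=(f["P"],f["R"])
p=f["p"]
cv2.imwrite("pics/c2.png",cv2.resize(p[75:250,180:330,::-1],None,fx=4,fy=3.4,interpolation=cv2.INTER_CUBIC)[:600])
def show(l,uv,z): print(l,onz("wrist",[uv],z,pose)[0],depthpts("wrist",[uv],D,pose)[0])
show("front",(258.5,96),.097);show("rear",(254.5,236),.097)
show("rest NW",(218,87),.014);show("NE",(297,88),.014);show("SW",(219,215),.014);show("SE",(291,217),.014)
show("rodA",(258,83),.0895);show("rodB",(260,2),.0895)
# handle edges by rows: depth
for v in (100,110,140,160,180,200,215,228):
    o=depthpts("wrist",[(u,v) for u in range(235,285)],D,pose)
    k=[(o[i]) for i in range(50) if o[i,2]>.088 and o[i,2]<.104]
    if k: k=np.array(k);print(v,len(k),k.mean(0),np.ptp(k[:,1]))
```

```text
front [ 0.5042 -0.2758  0.097 ] [ 0.504  -0.2758  0.0941]
rear [ 0.379  -0.2505  0.097 ] [ 0.3785 -0.2504  0.0961]
rest NW [ 0.5155 -0.2359  0.014 ] [ 0.5154 -0.2357  0.0116]
NE [ 0.5    -0.3176  0.014 ] [ 0.499  -0.3194 -0.0014]
SW [ 0.3724 -0.2073  0.014 ] [ 0.3721 -0.2071  0.0131]
SE [ 0.3551 -0.2906  0.014 ] [ 0.3477 -0.2914 -0.0025]
rodA [ 0.5143 -0.2772  0.0895] [ 0.5144 -0.2772  0.0899]
rodB [ 0.576  -0.2895  0.0895] [ 0.5761 -0.2895  0.0887]
100 17 [ 0.5012 -0.274   0.0962] 0.01314205528008694
110 17 [ 0.4931 -0.2726  0.096 ] 0.013302172146674007
140 16 [ 0.4681 -0.2678  0.0962] 0.012714652010314853
160 16 [ 0.4508 -0.2639  0.0959] 0.013044673110283567
180 16 [ 0.4327 -0.2608  0.0957] 0.013256507644755833
200 15 [ 0.4141 -0.2571  0.0959] 0.012635805954303525
215 15 [ 0.3997 -0.2546  0.0962] 0.012606964041268431
228 37 [ 0.3866 -0.2524  0.0961] 0.036184365312629974
```

View pics/c2.png

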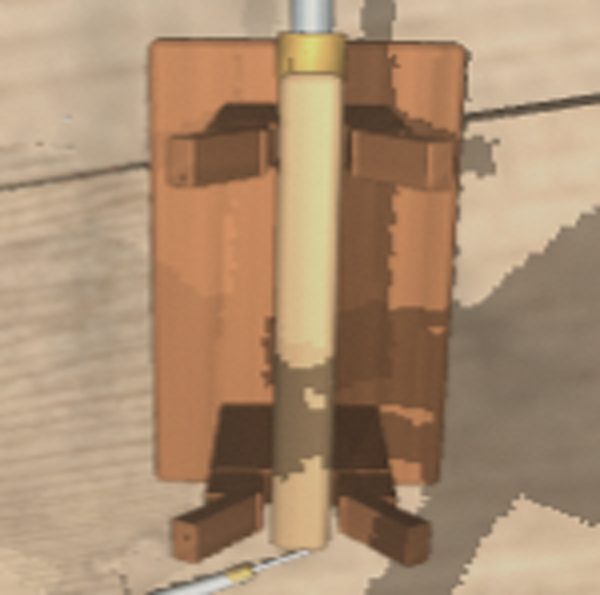

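```bash
python3 mv.py .4415 -.2624 .067 -.19
```

```text
t 1.3 P [ 0.441  -0.2621  0.2495] F [ 0.7214 -0.6908 -0.3109] w 0.08548630900732898
shift [ 0.0627  0.0307 18.249 ] rot [-0.0005  0.0004  0.0129]
```

send_rows(targets="0 0 4 0 0 0.013 -1;0 0 8 0 0 0.013 -1;0 0 12 0 0 0.013 -1;0 0 15.5 0 0 0.013 -1;0 0 18.2 0 0 0.013 -1")

```text
clock: 1.92
eef_pos: [0.4403, -0.2637, 0.0666]
eef_rot: [[0.982, -0.191, -0.0], [-0.191, -0.982, 0.0], [-0.0, -0.0, -1.0]]
force: [0.2, 0.2, 0.5]
grip_width: 0.0856
```

send_rows(targets="0 0 0 0 0 0 -1;0 0 0 0 0 0 -1")

```text
clock: 2.17
eef_pos: [0.4404, -0.2649, 0.0677]
eef_rot: [[0.981, -0.192, 0.001], [-0.192, -0.981, -0.001], [0.001, 0.001, -1.0]]
force: [-0.4, -0.2, 0.5]
grip_width: 0.0856
```

```bash
python3 mv.py .4415 -.2624 .067 -.19
```

```text
t 2.175 P [ 0.4404 -0.2649  0.0677] F [-0.3991 -0.2107  0.4881] w 0.0856113654397141
shift [ 0.0619 -0.2713  0.069 ] rot [ 0.0006 -0.0008 -0.003 ]
```

send_rows(targets="0 -0.2 0 0 0 0 -1;0 -0.2 0 0 0 0 -0.4;0 -0.2 0 0 0 0 0.2;0 -0.2 0 0 0 0 0.5;0 -0.2 0 0 0 0 0.6")

```text
clock: 2.8
eef_pos: [0.4407, -0.2629, 0.0677]
eef_rot: [[0.981, -0.192, 0.001], [-0.192, -0.981, -0.001], [0.001, 0.001, -1.0]]
force: [0.2, 0.3, 0.9]
grip_width: 0.0172
```

```bash
python3 mv.py .4415 -.2624 .067 -.19
```

```text
t 2.8 P [ 0.4407 -0.2629  0.0677] F [0.1702 0.3255 0.8697] w 0.01719419554315352
shift [ 0.0647 -0.0653  0.0679] rot [ 0.0005 -0.0007 -0.0028]
```

send_rows(targets="0 0 0 0 0 0 0.7;0 0 0 0 0 0 1;0 0 0 0 0 0 1;0 0 0 0 0 0 1", squeeze=100)

```text
clock: 3.3
eef_pos: [0.4408, -0.263, 0.0679]
eef_rot: [[0.981, -0.192, 0.001], [-0.192, -0.981, -0.001], [0.001, 0.001, -1.0]]
force: [-1.2, 1.2, 7.8]
grip_width: 0.0126
```

send_rows(targets="0 0 -1 0 0 0 1;0 0 -3.5 0 0 0 1;0 0 -7 0 0 0 1;0 0 -10.5 0 0 0 1;0 0 -14 0 0 0 1")

```text
clock: 3.92
eef_pos: [0.4404, -0.2626, 0.2096]
eef_rot: [[0.981, -0.192, 0.001], [-0.192, -0.981, -0.001], [0.001, 0.001, -1.0]]
force: [0.5, 0.3, -1.5]
grip_width: 0.0127
```

Run:
```python
from h import *
for n in ["top","wrist","side"]:
    s=env.get_state();p,d=env.snapshot(n);np.savez(f"pics/d_{n}.npz",p=p,d=d,P=s["eef_pos"],R=s["eef_rot"]);cv2.imwrite(f"pics/d_{n}.png",p[:,:,::-1])
s=env.get_state();print(s["eef_pos"],s["force"],s["moment"],s["grip_width"])
```

```text
[ 0.4413 -0.2633  0.2098] [ 0.377   1.0042 -1.948 ] [-0.0157  0.048   0.0326] 0.012453656232984419
```

View pics/d_side.png

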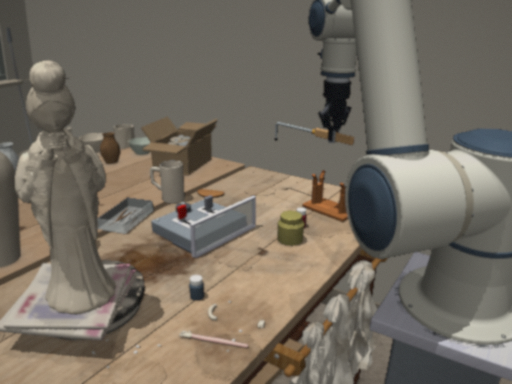

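View pics/d_wrist.png

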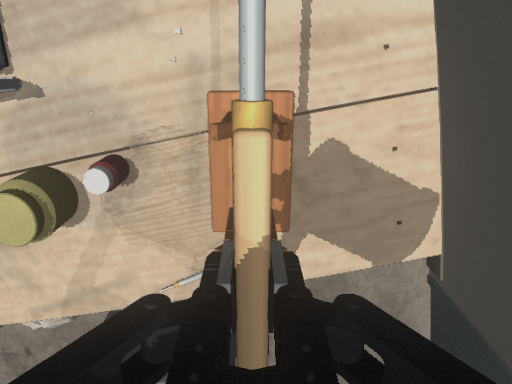

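View pics/d_top.png

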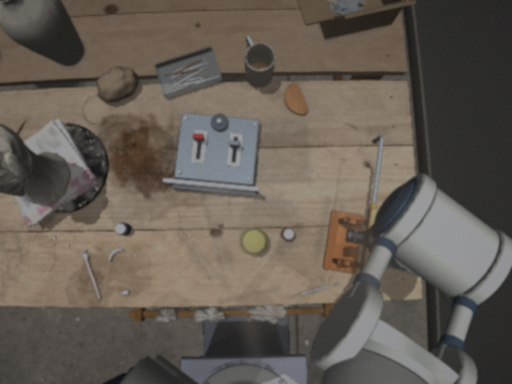

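The hook came out cleanly and level. In the side view the ball is near (276,137), and in the top view the rod end is near (380,137). I'll locate the tip.

Run:
```python
from h import *
for n,(u,v) in dict(top=(378,145),side=(290,132)).items():
    p=np.load(f"pics/d_{n}.npz")["p"][:,:,::-1]
    c=p[v-25:v+25,u-25:u+25]
    cv2.imwrite(f"pics/e_{n}.png",cv2.resize(c,None,fx=10,fy=10,interpolation=cv2.INTER_CUBIC))
a=cv2.imread("pics/e_top.png");b=cv2.imread("pics/e_side.png")
cv2.imwrite("pics/e.png",cv2.resize(np.hstack([a,b]),(800,400)))
```

```text
(no output)
```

View pics/e.png

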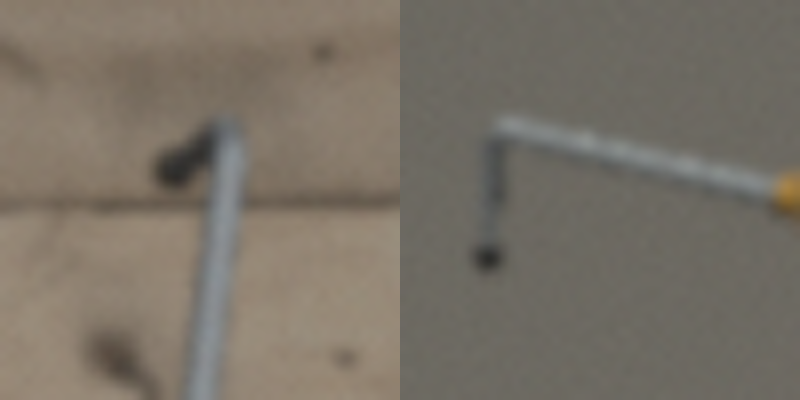

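```bash
cat >> h.py <<'E'
def tri(*obs):
    A=np.zeros((3,3));b=np.zeros(3);L=[]
    for n,uv in obs:
        o,d=rays(n,[uv]);d=d[0]/np.linalg.norm(d[0]);M=np.eye(3)-np.outer(d,d);A+=M;b+=M@o;L.append((o,M))
    X=np.linalg.solve(A,b);return X,[np.linalg.norm(M@(X-o)) for o,M in L]
E
python3 - <<'E'
from h import *
X,e=tri(("top",(374.2,140.6)),("side",(275.4,138.8)));print(X,e)
f=np.load("pics/d_top.npz");P=f["P"];R=f["R"];print(P,"tip in tool mm",1000*R.T@(X-P), "expected grasp-centred: x 220, z +52-19=33")
# bend corner
X2,e=tri(("top",(380.9,135)),("side",(277.2,122.3)));print(X2,e,1000*R.T@(X2-P))
# guard/lever in side view depth
E
```

```text
[ 0.6539 -0.3023  0.1796] [np.float64(0.0009741296821504851), np.float64(0.0009741296821506167)]
[ 0.4404 -0.2626  0.2096] tip in tool mm [217.0622  -1.9526  30.1415] expected grasp-centred: x 220, z +52-19=33
[ 0.6508 -0.3011  0.2341] [np.float64(0.0014545966774041656), np.float64(0.0014545966774043818)] [213.8595  -2.5381 -24.3328]
```

```bash
python3 mv.py .500 .118 .21 -.117
```

```text
t 4.075 P [ 0.4413 -0.2633  0.2098] F [ 0.377   1.0042 -1.948 ] w 0.012453656232984419
shift [ -1.5428 -38.548   -0.113 ] rot [ 0.0024 -0.0039 -0.0757]
```

send_rows(targets="-0.1 -2.5 0 0 0 0 1;-0.3 -7 0 0 0 -0.02 1;-0.5 -12 0 0 0 -0.04 1;-0.7 -17 0 0 0 -0.06 1;-0.9 -22 0 0 0 -0.076 1")

```text
clock: 4.7
eef_pos: [0.474, -0.044, 0.2085]
eef_rot: [[0.993, -0.116, 0.002], [-0.116, -0.993, -0.003], [0.002, 0.002, -1.0]]
force: [0.9, 0.1, -1.3]
grip_width: 0.0123
```

```bash
python3 mv.py .500 .118 .21 -.117
```

```text
t 4.7 P [ 0.474  -0.044   0.2085] F [ 0.9397  0.0877 -1.2679] w 0.01231418801870965
shift [  0.6982 -16.3882  -0.1852] rot [ 0.0023 -0.0024  0.0006]
```

send_rows(targets="0.2 -5 -0.1 0 0 0 1;0.5 -10 -0.2 0 0 0 1;0.6 -14 -0.2 0 0 0 1;0.7 -16.4 -0.2 0 0 0 1;0.7 -16.4 -0.2 0 0 0 1")

```text
clock: 5.32
eef_pos: [0.4995, 0.1194, 0.2093]
eef_rot: [[0.993, -0.114, 0.001], [-0.114, -0.993, -0.003], [0.001, 0.003, -1.0]]
force: [0.5, 0.1, -1.0]
grip_width: 0.0122
```

```bash
cat > snap.py <<'E'
from h import *
import sys
t=sys.argv[1]
for n in sys.argv[2:]:
    s=env.get_state();p,d=env.snapshot(n);np.savez(f"pics/{t}_{n}.npz",p=p,d=d,P=s["eef_pos"],R=s["eef_rot"]);cv2.imwrite(f"pics/{t}_{n}.png",p[:,:,::-1])
s=env.get_state();print(s["clock"],s["eef_pos"],s["force"],s["moment"],s["grip_width"])
def crop(n,u,v,w):
    p=np.load(f"pics/{t}_{n}.npz")["p"][:,:,::-1];u=min(max(u,w),512-w);v=min(max(v,w),384-w)
    return cv2.resize(p[v-w:v+w,u-w:u+w],(400,400),interpolation=cv2.INTER_CUBIC)
L=[]
if "top" in sys.argv: L.append(crop("top",205,140,50))
if "side" in sys.argv: L.append(crop("side",195,205,50))
cv2.imwrite(f"pics/{t}_z.png",np.hstack(L))
E
python3 snap.py f top side wrist
```

```text
5.475 [0.4996 0.1175 0.2097] [-0.2752 -0.3295 -1.4255] [ 0.0637  0.0289 -0.0051] 0.012516980984079945
```

View pics/f_z.png

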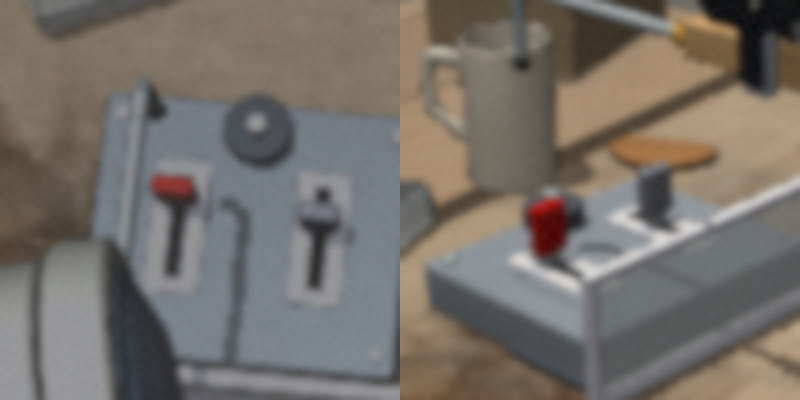

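View pics/f_wrist.png

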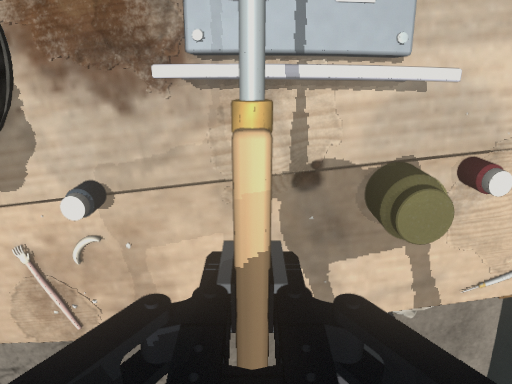

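View pics/f_side.png

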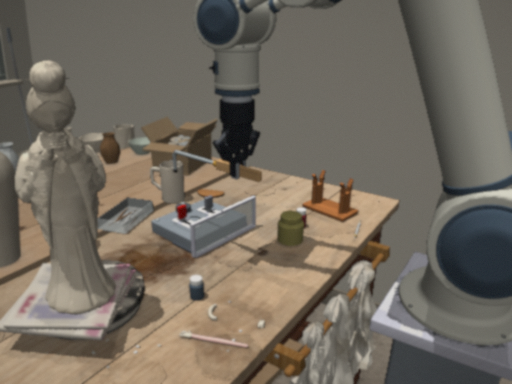

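Run:
```python
from h import *
X,e=tri(("top",(193.6,115.4)),("side",(174.6,170.1)));print("tip",X,e)
f=np.load("pics/f_top.npz");P=f["P"];R=f["R"];print(P,1000*R.T@(X-P))
print(onz("top",[(155+174/4-.5,90+183/4-.5)],.081))
print("triang lever top",tri(("top",(198,135.3)),("side",(145+148/4-.5,155+203/4-.5))))
s=np.load("pics/f_side.npz");hsv=cv2.cvtColor(s["p"],cv2.COLOR_RGB2HSV).astype(int)
m=((hsv[...,0]<8)|(hsv[...,0]>172))&(hsv[...,1]>140)&(hsv[...,2]>60);m[:190]=0;m[230:]=0;m[:,:165]=0;m[:,205:]=0
v,u=np.nonzero(m);q=depthpts("side",np.c_[u,v],s["d"]);q=q[(q[:,2]>.04)&(q[:,2]<.09)];print(len(q),q.min(0),q.max(0),q.mean(0))
yw=-.117;gx=np.array([np.cos(yw),np.sin(yw)]);gy=np.array([-gx[1],gx[0]]);G=np.array([.5757,.0665])
for n,a in dict(tip=X[:2],lev=np.array([.697,.0955]),sideL=q.mean(0)[:2]).items(): print(n,(a-G)@gx,(a-G)@gy)
g=(q[:,:2]-G);print(np.percentile(g@gx,[2,50,98]),np.percentile(g@gy,[2,50,98]))
```

```text
tip [0.718  0.0934 0.176 ] [np.float64(0.00033654856641018686), np.float64(0.00033654856641012225)]
[0.4995 0.1194 0.2093] [220.03     0.8974  33.4327]
[[0.6973 0.0955 0.081 ]]
triang lever top (array([0.6974, 0.0958, 0.0827]), [np.float64(0.0008245253882671162), np.float64(0.0008245253882669203)])
95 [0.6901 0.0539 0.0497] [0.7229 0.1114 0.0843] [0.6953 0.1004 0.069 ]
tip 0.1382266037159116 0.04328914118818683
lev 0.11708544464458455 0.042961478703367716
sideL 0.11478516249461213 0.0476063905142351
[0.1111 0.1142 0.1213] [0.036  0.0485 0.0585]
```

send_rows(targets="0 0 3 0 0 0 1;0 0 6 0 0 0 1;0 0 8.5 0 0 0 1;0 0 10.5 0 0 0 1;0 0 11.5 0 0 0 1")

```text
clock: 6.1
eef_pos: [0.4992, 0.1162, 0.0937]
eef_rot: [[0.993, -0.118, -0.001], [-0.118, -0.993, -0.003], [-0.0, 0.003, -1.0]]
force: [0.8, 0.4, -1.7]
grip_width: 0.0122
```

send_rows(targets="0 0 0 0 0 0 1;0 0 0 0 0 0 1")

```text
clock: 6.35
eef_pos: [0.4995, 0.116, 0.0943]
eef_rot: [[0.993, -0.118, 0.0], [-0.118, -0.993, -0.003], [0.001, 0.003, -1.0]]
force: [-0.3, 0.1, -1.4]
grip_width: 0.0124
```

```bash
python3 snap.py g top side; python3 mv.py .4996 .118 .0935 -.117
```

```text
6.45 [0.4996 0.1162 0.0944] [-0.3732  0.8182 -0.1308] [ 0.0497  0.0692 -0.033 ] 0.01234934777120817
t 6.45 P [0.4996 0.1162 0.0944] F [-0.3732  0.8182 -0.1308] w 0.01234934777120817
shift [-0.0222 -0.1803  0.0895] rot [ 0.0029 -0.001  -0.001 ]
```

View pics/g_z.png

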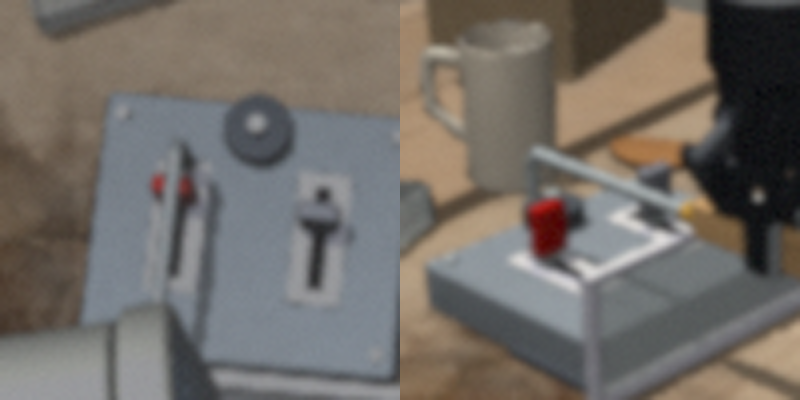

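send_rows(targets="-0.4 -0.1 0 0 0 0 1;-0.8 -0.15 0 0 0 0 1;-1.2 -0.15 0 0 0 0 1;-1.6 -0.15 0 0 0 0 1;-2 -0.15 0 0 0 0 1", squeeze=115)

```text
clock: 7.08
eef_pos: [0.4798, 0.1201, 0.0944]
eef_rot: [[0.993, -0.118, 0.001], [-0.118, -0.993, -0.003], [0.001, 0.003, -1.0]]
force: [2.5, 0.1, -1.2]
grip_width: 0.0126
```

send_rows(targets="0 0 0 0 0 0 1;0 0 0 0 0 0 1")

```text
clock: 7.32
eef_pos: [0.4795, 0.1201, 0.0944]
eef_rot: [[0.993, -0.118, 0.0], [-0.118, -0.993, -0.003], [0.001, 0.003, -1.0]]
force: [0.4, -0.1, -1.0]
grip_width: 0.0119
```

```bash
python3 snap.py i side top
```

```text
7.425 [0.4796 0.1201 0.0944] [-0.2625 -0.3463 -1.054 ] [ 0.0252  0.0778 -0.0205] 0.011884203008888204
```

View pics/i_z.png

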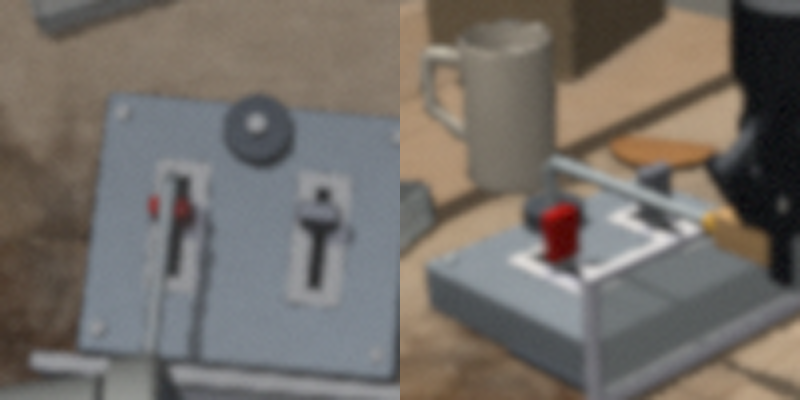

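send_rows(targets="-0.12 0 0 0 0 0 1;-0.24 0 0 0 0 0 1;-0.36 0 0 0 0 0 1;-0.48 0 0 0 0 0 1;-0.6 0 0 0 0 0 1")

```text
clock: 8.05
eef_pos: [0.4736, 0.1208, 0.0944]
eef_rot: [[0.993, -0.118, 0.001], [-0.118, -0.993, -0.003], [0.001, 0.003, -1.0]]
force: [2.0, -0.3, -1.4]
grip_width: 0.0122
```

send_rows(targets="-0.1 0 0 0 0 0 1")

```text
clock: 8.18
eef_pos: [0.4726, 0.1209, 0.0944]
eef_rot: [[0.993, -0.118, 0.001], [-0.118, -0.993, -0.003], [0.001, 0.003, -1.0]]
force: [2.1, -0.2, -2.1]
grip_width: 0.0124
```

send_rows(targets="-0.1 0 0 0 0 0 1")

```text
clock: 8.3
eef_pos: [0.4715, 0.121, 0.0944]
eef_rot: [[0.993, -0.118, 0.001], [-0.118, -0.993, -0.003], [0.001, 0.003, -1.0]]
force: [3.0, -0.9, -2.3]
grip_width: 0.012
```

send_rows(targets="-0.08 0 0 0 0 0 1")

```text
clock: 8.43
eef_pos: [0.4707, 0.1211, 0.0944]
eef_rot: [[0.993, -0.118, 0.001], [-0.118, -0.993, -0.003], [0.001, 0.003, -1.0]]
force: [2.1, 0.7, -1.6]
grip_width: 0.0124
```

send_rows(targets="-0.08 0 0 0 0 0 1")

```text
clock: 8.55
eef_pos: [0.4698, 0.1212, 0.0944]
eef_rot: [[0.993, -0.118, 0.001], [-0.118, -0.993, -0.003], [0.001, 0.003, -1.0]]
force: [1.6, 0.1, -1.8]
grip_width: 0.0121
```

send_rows(targets="-0.08 0 0 0 0 0 1")

```text
clock: 8.68
eef_pos: [0.469, 0.1213, 0.0944]
eef_rot: [[0.993, -0.118, 0.001], [-0.118, -0.993, -0.003], [0.001, 0.003, -1.0]]
force: [1.6, -1.2, -1.9]
grip_width: 0.012
```

send_rows(targets="-0.08 0 0 0 0 0 1")

```text
clock: 8.8
eef_pos: [0.4681, 0.1214, 0.0944]
eef_rot: [[0.993, -0.118, 0.001], [-0.118, -0.993, -0.003], [0.001, 0.003, -1.0]]
force: [2.5, -0.6, -0.7]
grip_width: 0.012
```

send_rows(targets="-0.08 0 0 0 0 0 1")

```text
clock: 8.93
eef_pos: [0.4672, 0.1215, 0.0944]
eef_rot: [[0.993, -0.118, 0.001], [-0.118, -0.993, -0.003], [0.001, 0.003, -1.0]]
force: [2.1, -0.0, -2.1]
grip_width: 0.012
```

send_rows(targets="-0.08 0 0 0 0 0 1")

```text
clock: 9.05
eef_pos: [0.4664, 0.1216, 0.0944]
eef_rot: [[0.993, -0.118, 0.001], [-0.118, -0.993, -0.003], [0.001, 0.003, -1.0]]
force: [1.8, -0.6, -1.3]
grip_width: 0.0122
```

send_rows(targets="-0.08 0 0 0 0 0 1")

```text
clock: 9.18
eef_pos: [0.4655, 0.1218, 0.0944]
eef_rot: [[0.993, -0.118, 0.001], [-0.118, -0.993, -0.003], [0.001, 0.003, -1.0]]
force: [1.9, -1.0, -2.1]
grip_width: 0.012
```

send_rows(targets="-0.08 0 0 0 0 0 1")

```text
clock: 9.3
eef_pos: [0.4647, 0.1218, 0.0944]
eef_rot: [[0.993, -0.118, 0.001], [-0.118, -0.993, -0.003], [0.001, 0.003, -1.0]]
force: [1.7, -0.7, -1.9]
grip_width: 0.0122
```

send_rows(targets="-0.08 0 0 0 0 0 1")

```text
clock: 9.43
eef_pos: [0.4639, 0.1219, 0.0944]
eef_rot: [[0.993, -0.118, 0.001], [-0.118, -0.993, -0.003], [0.001, 0.003, -1.0]]
force: [1.9, 0.1, -1.6]
grip_width: 0.0121
```

send_rows(targets="-0.08 0 0 0 0 0 1")

```text
clock: 9.55
eef_pos: [0.463, 0.122, 0.0944]
eef_rot: [[0.993, -0.118, 0.001], [-0.118, -0.993, -0.003], [0.001, 0.003, -1.0]]
force: [2.2, -0.9, -2.0]
grip_width: 0.0119
```

send_rows(targets="-0.08 0 0 0 0 0 1")

```text
clock: 9.68
eef_pos: [0.4622, 0.1221, 0.0944]
eef_rot: [[0.993, -0.118, 0.001], [-0.118, -0.993, -0.003], [0.001, 0.003, -1.0]]
force: [2.2, -0.5, -2.0]
grip_width: 0.0122
```

send_rows(targets="-0.08 0 0 0 0 0 1")

```text
clock: 9.8
eef_pos: [0.4613, 0.1222, 0.0944]
eef_rot: [[0.993, -0.118, 0.001], [-0.118, -0.993, -0.003], [0.001, 0.003, -1.0]]
force: [3.7, -1.3, -2.0]
grip_width: 0.0124
```

send_rows(targets="-0.03 0 0 0 0 0 1")

```text
clock: 9.93
eef_pos: [0.4613, 0.1223, 0.0944]
eef_rot: [[0.993, -0.118, 0.001], [-0.118, -0.993, -0.003], [0.002, 0.003, -1.0]]
force: [4.1, -0.7, -1.6]
grip_width: 0.0122
```

send_rows(targets="-0.06 0 0 0 0 0 1")

```text
clock: 10.05
eef_pos: [0.4612, 0.1224, 0.0945]
eef_rot: [[0.993, -0.118, 0.002], [-0.118, -0.993, -0.003], [0.003, 0.003, -1.0]]
force: [6.8, -1.5, -2.6]
grip_width: 0.0121
```

send_rows(targets="-0.07 0 0 0 0 0 1")

```text
clock: 10.18
eef_pos: [0.4611, 0.1225, 0.0946]
eef_rot: [[0.993, -0.118, 0.003], [-0.118, -0.993, -0.003], [0.004, 0.002, -1.0]]
force: [7.3, -2.0, -3.9]
grip_width: 0.0122
```

send_rows(targets="-0.07 0 0 0 -0.002 0 1;-0.07 0 0 0 -0.002 0 1")

```text
clock: 10.42
eef_pos: [0.4611, 0.1226, 0.0947]
eef_rot: [[0.993, -0.118, 0.003], [-0.118, -0.993, -0.003], [0.003, 0.002, -1.0]]
force: [7.0, -1.3, -4.0]
grip_width: 0.0124
```

send_rows(targets="-0.08 0 0 0 -0.001 0 1;-0.08 0 0 0 -0.001 0 1")

```text
clock: 10.68
eef_pos: [0.4611, 0.1226, 0.0948]
eef_rot: [[0.993, -0.118, 0.003], [-0.118, -0.993, -0.002], [0.003, 0.002, -1.0]]
force: [7.0, -1.8, -4.6]
grip_width: 0.0122
```

send_rows(targets="-0.09 0 0.02 0 -0.001 0 1;-0.09 0 0.02 0 -0.001 0 1")

```text
clock: 10.92
eef_pos: [0.4611, 0.1227, 0.0948]
eef_rot: [[0.993, -0.118, 0.004], [-0.118, -0.993, -0.002], [0.004, 0.002, -1.0]]
force: [8.0, -2.0, -5.0]
grip_width: 0.0121
```

send_rows(targets="-0.085 0 0.02 0 0 0 1;-0.085 0 0.02 0 0 0 1;-0.085 0 0.02 0 0 0 1")

```text
clock: 11.3
eef_pos: [0.4611, 0.1228, 0.0947]
eef_rot: [[0.993, -0.118, 0.005], [-0.118, -0.993, -0.002], [0.005, 0.001, -1.0]]
force: [6.4, -2.2, -5.4]
grip_width: 0.0123
```

send_rows(targets="-0.085 0 0.02 0 0 0 1;-0.085 0 0.02 0 0 0 1;-0.085 0 0.02 0 0 0 1")

```text
clock: 11.68
eef_pos: [0.4611, 0.1229, 0.0946]
eef_rot: [[0.993, -0.119, 0.007], [-0.119, -0.993, -0.002], [0.007, 0.001, -1.0]]
force: [7.3, -1.9, -4.8]
grip_width: 0.0121
```

```bash
python3 snap.py j top side
```

```text
11.775 [0.4611 0.1229 0.0946] [ 7.8953 -1.1868 -5.2717] [-0.2512 -0.7427 -0.1841] 0.012216283226575133
```

View pics/j_z.png

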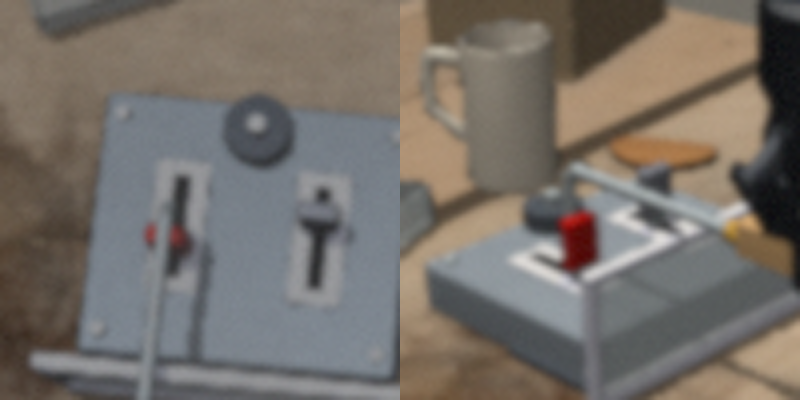

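send_rows(targets="-0.092 0 0 0 -0.001 0 1;-0.092 0 0 0 -0.001 0 1;-0.092 0 0 0 -0.001 0 1;-0.092 0 0 0 -0.001 0 1;-0.092 0 0 0 -0.001 0 1")

```text
clock: 12.4
eef_pos: [0.4611, 0.1229, 0.0946]
eef_rot: [[0.993, -0.119, 0.007], [-0.119, -0.993, -0.002], [0.007, 0.001, -1.0]]
force: [8.3, -1.1, -4.7]
grip_width: 0.0121
```

send_rows(targets="-0.09 0 0 0 -0.001 0 1")

```text
clock: 12.52
eef_pos: [0.4611, 0.123, 0.0947]
eef_rot: [[0.993, -0.119, 0.008], [-0.119, -0.993, -0.002], [0.008, 0.001, -1.0]]
force: [7.8, -1.9, -5.6]
grip_width: 0.0122
```

send_rows(targets="0.2 0 0 0 0 0 1;0.5 0 0 0 -0.003 0 1;0.8 0 0 0 -0.006 0 1;1 0 0 0 -0.008 0 1;1 0 0 0 -0.008 0 1")

```text
clock: 13.15
eef_pos: [0.4712, 0.1218, 0.0947]
eef_rot: [[0.993, -0.119, -0.0], [-0.119, -0.993, -0.001], [-0.0, 0.001, -1.0]]
force: [0.5, 0.2, -1.3]
grip_width: 0.0125
```

```bash
python3 snap.py k top side; python3 mv.py .471 .1215 .21 -.117
```

```text
13.25 [0.4709 0.1218 0.0948] [-0.5924  0.3302 -0.94  ] [ 0.0315  0.0832 -0.0333] 0.012411339544635734
t 13.25 P [0.4709 0.1218 0.0948] F [-0.5924  0.3302 -0.94  ] w 0.012411339544635734
shift [  0.0079   0.0389 -11.5238] rot [ 0.0007  0.0004 -0.0022]
```

View pics/k_z.png

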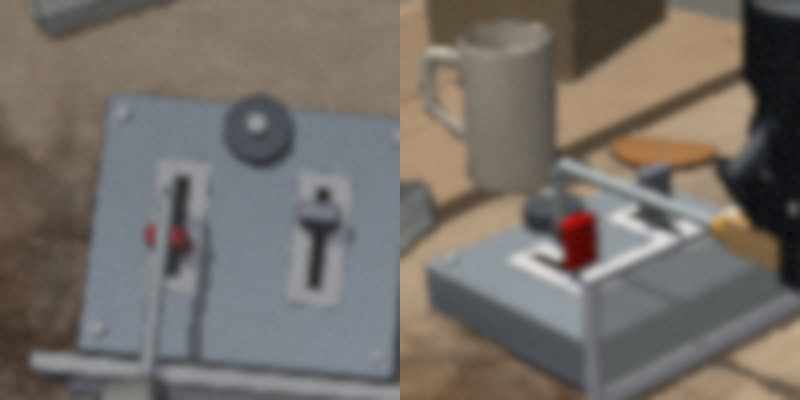

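send_rows(targets="0 0 -1.5 0 0 0 1;0 0 -4 0 0 0 1;0 0 -7 0 0 0 1;0 0 -9.5 0 0 0 1;0 0 -11.5 0 0 0 1")

```text
clock: 13.88
eef_pos: [0.4709, 0.1219, 0.2108]
eef_rot: [[0.993, -0.119, 0.0], [-0.119, -0.993, -0.001], [0.0, 0.001, -1.0]]
force: [-0.1, 0.1, -2.7]
grip_width: 0.0121
```

```bash
python3 mv.py .4408 -.2628 .21 -.192
```

```text
t 13.875 P [0.4709 0.1219 0.2108] F [-0.0903  0.0799 -2.7084] w 0.012109764449022058
shift [ 1.5881 38.5549  0.1039] rot [ 0.0006 -0.0001  0.0729]
```

send_rows(targets="0.1 2.5 0 0 0 0 1;0.3 7 0 0 0 0.02 1;0.5 12 0 0 0 0.04 1;0.7 17 0 0 0 0.06 1;0.9 22 0 0 0 0.073 1")

```text
clock: 14.5
eef_pos: [0.4532, -0.0991, 0.211]
eef_rot: [[0.982, -0.191, 0.0], [-0.191, -0.982, -0.001], [0.0, 0.001, -1.0]]
force: [1.6, 0.5, -0.2]
grip_width: 0.012
```

```bash
python3 mv.py .4408 -.2628 .21 -.192
```

```text
t 14.5 P [ 0.4532 -0.0991  0.211 ] F [ 1.617   0.475  -0.2488] w 0.011989098841175438
shift [ 1.9206 16.3074  0.1099] rot [ 0.0006 -0.0003 -0.0006]
```

send_rows(targets="0.6 5 0.1 0 0 0 1;1.2 10 0.1 0 0 0 1;1.7 14 0.1 0 0 0 1;1.9 16.3 0.1 0 0 0 1;1.9 16.3 0.1 0 0 0 1")

```text
clock: 15.12
eef_pos: [0.4402, -0.2639, 0.2099]
eef_rot: [[0.981, -0.193, -0.0], [-0.193, -0.981, -0.001], [0.0, 0.001, -1.0]]
force: [0.0, 1.2, -1.3]
grip_width: 0.012
```

send_rows(targets="0 0 0 0 0 0 1")

```text
clock: 15.25
eef_pos: [0.44, -0.2632, 0.2098]
eef_rot: [[0.981, -0.193, -0.0], [-0.193, -0.981, -0.0], [-0.0, 0.0, -1.0]]
force: [-0.2, -0.3, -1.3]
grip_width: 0.0121
```

```bash
python3 snap.py l top side wrist;python3 mv.py .4408 -.2628 .21 -.192
python3 - <<'E'
import cv2,numpy as np
o=[]
for n,(u,v) in dict(top=(378,145),side=(300,132)).items():
    p=np.load(f"pics/l_{n}.npz")["p"][:,:,::-1];o.append(cv2.resize(p[v-25:v+25,u-25:u+25],(400,400),interpolation=cv2.INTER_CUBIC))
cv2.imwrite("pics/l_zz.png",np.hstack(o))
E
```

```text
15.4 [ 0.4403 -0.2631  0.2099] [ 0.6256  0.5047 -1.7086] [ 0.0427 -0.0052 -0.0406] 0.011885991905086614
t 15.4 P [ 0.4403 -0.2631  0.2099] F [ 0.6256  0.5047 -1.7086] w 0.011885991905086614
shift [ 0.0478 -0.0413 -0.0088] rot [ 0.0005  0.0001 -0.0017]
```

View pics/l_zz.png

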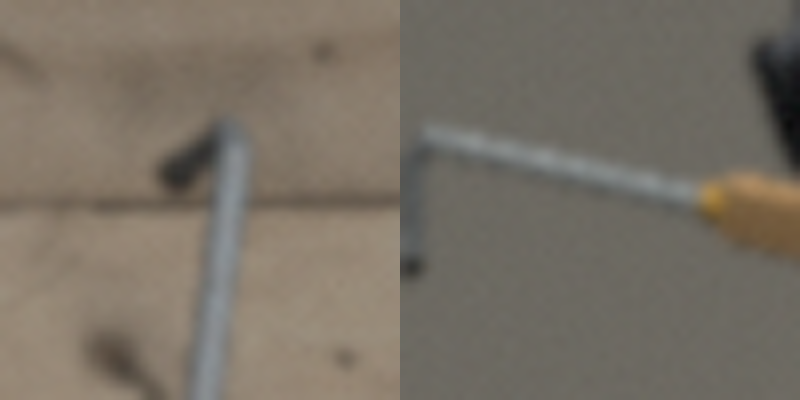

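View pics/l_wrist.png

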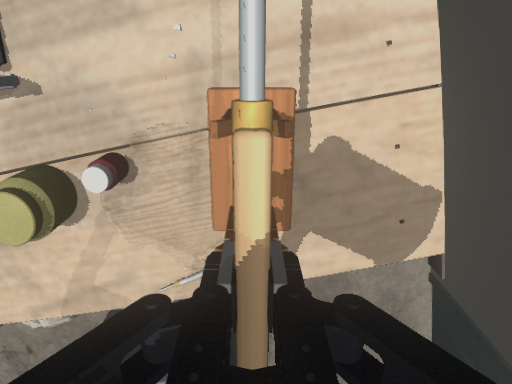

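```bash
python3 mv.py .4380 -.2624 .075 -.192
```

```text
t 15.4 P [ 0.4403 -0.2631  0.2099] F [ 0.6256  0.5047 -1.7086] w 0.011885991905086614
shift [-0.2331 -0.0334 13.4912] rot [ 0.0005  0.0001 -0.0017]
```

send_rows(targets="-0.23 -0.03 3 0 0 0 1;-0.23 -0.03 6 0 0 0 1;-0.23 -0.03 8.5 0 0 0 1;-0.23 -0.03 10 0 0 0 1;-0.23 -0.03 10.5 0 0 0 1")

```text
clock: 16.02
eef_pos: [0.438, -0.262, 0.1045]
eef_rot: [[0.981, -0.192, -0.001], [-0.192, -0.981, 0.0], [-0.001, 0.0, -1.0]]
force: [-0.6, 0.6, -1.0]
grip_width: 0.0121
```

send_rows(targets="0 0 0 0 0 0 1;0 0 0 0 0 0 1")

```text
clock: 16.27
eef_pos: [0.4384, -0.2622, 0.1052]
eef_rot: [[0.981, -0.192, 0.0], [-0.192, -0.981, -0.001], [0.0, 0.001, -1.0]]
force: [-0.0, -0.4, -1.1]
grip_width: 0.0124
```

```bash
python3 mv.py .4380 -.2624 .068 -.192
```

```text
t 16.275 P [ 0.4384 -0.2622  0.1052] F [-0.0271 -0.4033 -1.0969] w 0.012364771883366111
shift [-0.0372  0.0203  3.7166] rot [ 0.0007 -0.0003 -0.0011]
```

send_rows(targets="0 0 0.8 0 0 0 1;0 0 1.6 0 0 0 1;0 0 2.3 0 0 0 1;0 0 2.9 0 0 0 1;0 0 3.3 0 0 0 1")

```text
clock: 16.9
eef_pos: [0.4383, -0.2622, 0.0716]
eef_rot: [[0.981, -0.192, -0.0], [-0.192, -0.981, -0.0], [-0.0, 0.0, -1.0]]
force: [-0.4, 0.2, -1.4]
grip_width: 0.012
```

send_rows(targets="0 0 0.2 0 0 0 1;0 0 0.2 0 0 0 1")

```text
clock: 17.15
eef_pos: [0.4383, -0.2622, 0.0696]
eef_rot: [[0.981, -0.192, -0.0], [-0.192, -0.981, -0.0], [-0.0, 0.0, -1.0]]
force: [0.6, 0.7, -1.1]
grip_width: 0.0123
```

send_rows(targets="0 0 0.1 0 0 0 1;0 0 0.1 0 0 0 1")

```text
clock: 17.4
eef_pos: [0.4383, -0.2622, 0.0686]
eef_rot: [[0.981, -0.192, -0.0], [-0.192, -0.981, -0.0], [-0.0, 0.0, -1.0]]
force: [0.4, 0.1, -2.0]
grip_width: 0.0122
```

send_rows(targets="0 0 0.07 0 0 0 1;0 0 0.07 0 0 0 1")

```text
clock: 17.65
eef_pos: [0.4384, -0.2623, 0.068]
eef_rot: [[0.981, -0.192, -0.0], [-0.192, -0.981, -0.001], [0.0, 0.001, -1.0]]
force: [-0.7, 0.6, -0.4]
grip_width: 0.012
```

send_rows(targets="0 0 0.06 0 0 0 1;0 0 0.06 0 0 0 1")

```text
clock: 17.9
eef_pos: [0.4384, -0.2623, 0.0679]
eef_rot: [[0.981, -0.192, 0.0], [-0.192, -0.981, -0.001], [0.0, 0.001, -1.0]]
force: [-2.9, 1.9, 12.4]
grip_width: 0.0121
```

```bash
python3 snap.py m side wrist top
python3 - <<'E'
import cv2,numpy as np
o=[]
for n,(u,v,w) in dict(wrist=(255,150,110),side=(315,180,50)).items():
    p=np.load(f"pics/m_{n}.npz")["p"][:,:,::-1];o.append(cv2.resize(p[v-w:v+w,u-w:u+w],(400,400),interpolation=cv2.INTER_CUBIC))
cv2.imwrite("pics/m_zz.png",np.hstack(o))
E
```

```text
18.05 [ 0.4384 -0.2623  0.0679] [-2.8359  1.71   13.0016] [ 0.2627  0.4414 -0.0432] 0.011722854483165773
```

View pics/m_zz.png

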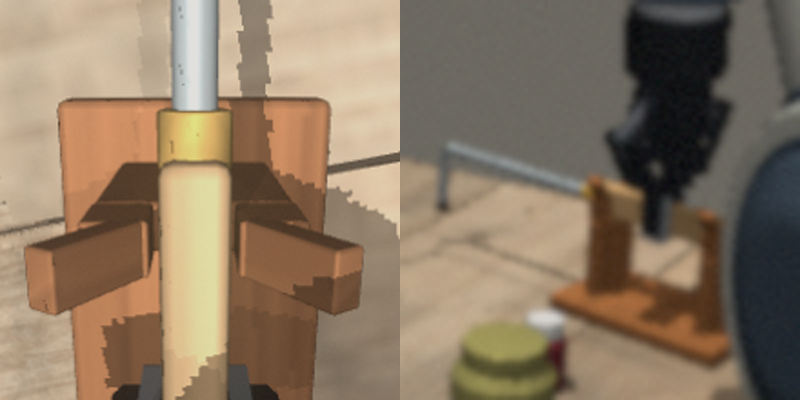

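send_rows(targets="0 0 0 0 0 0 1;0 0 0 0 0 0 0.6;0 0 0 0 0 0 0.3;0 0 0 0 0 0 0;0 0 0 0 0 0 -0.3", squeeze=20)

```text
clock: 18.68
eef_pos: [0.4384, -0.2623, 0.0679]
eef_rot: [[0.981, -0.192, 0.0], [-0.192, -0.981, -0.001], [0.0, 0.001, -1.0]]
force: [0.5, 0.3, -0.6]
grip_width: 0.0551
```

send_rows(targets="0 0 0 0 0 0 -0.4;0 0 -1 0 0 0 -0.4;0 0 -3 0 0 0 -0.4;0 0 -7 0 0 0 -0.4;0 0 -12 0 0 0 -0.4")

```text
clock: 19.3
eef_pos: [0.4379, -0.2618, 0.1893]
eef_rot: [[0.981, -0.192, -0.001], [-0.192, -0.981, -0.0], [-0.001, 0.0, -1.0]]
force: [0.0, -0.1, -0.3]
grip_width: 0.0602
```

send_rows(targets="0 0 -3 0 0 0 -0.4;0 0 -6 0 0 0 -0.4;0 0 -6 0 0 0 -0.4")

```text
clock: 19.68
eef_pos: [0.4387, -0.2624, 0.252]
eef_rot: [[0.981, -0.192, 0.003], [-0.192, -0.981, -0.003], [0.003, 0.002, -1.0]]
force: [-0.1, 1.0, -0.2]
grip_width: 0.0599
```

```bash
python3 snap.py n top side wrist
```

```text
19.825 [ 0.4376 -0.2615  0.249 ] [-0.1022  0.4717 -0.5547] [-0.0543 -0.0533  0.0259] 0.060070353929388906
```

View pics/n_wrist.png

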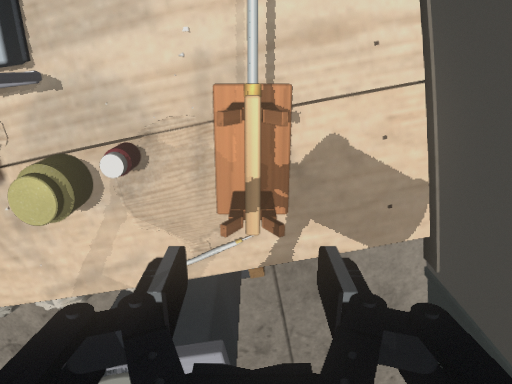

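View pics/n_side.png

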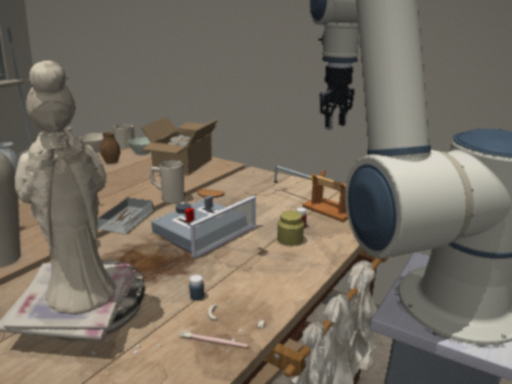

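View pics/n_top.png

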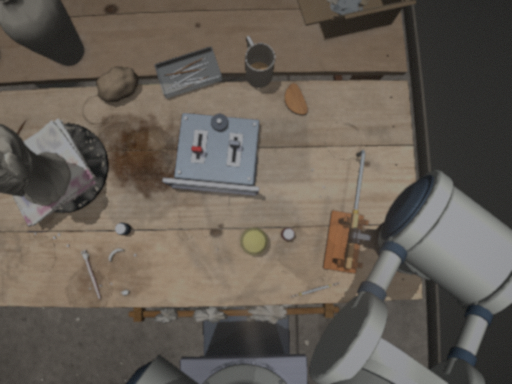

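The hook is lying in both forks with its bent end down at (361,155) in the top view. The red lever is at (197,149), and the tin and pots look unmoved. I'll check the numbers before handing in.

Run:
```python
from h import *
f=np.load("pics/n_wrist.npz");pose=(f["P"],f["R"]);D=f["d"]
for v in (100,130,160,190,210):
    o=depthpts("wrist",[(u,v) for u in range(230,280)],D,pose);k=o[(o[:,2]>.088)&(o[:,2]<.104)];print(v,k.mean(0))
a=np.load("pics/a_top.npz");b=np.load("pics/n_top.npz");d=cv2.absdiff(a["p"],b["p"]).max(2)
for n,(u,v) in dict(tin=(254,241),pot1=(289,235),pot4=(123,229),grey=(236,142)).items(): print(n,d[v-9:v+10,u-9:u+10].max() , np.median(d[v-9:v+10,u-9:u+10]))
for n,q in dict(a=a,b=b).items():
    h=cv2.cvtColor(q["p"],cv2.COLOR_RGB2HSV).astype(int);m=((h[...,0]<8)|(h[...,0]>172))&(h[...,1]>140)&(h[...,2]>90);m[:100]=0;m[200:]=0;m[:,:155]=0;m[:,270:]=0
    v,u=np.nonzero(m);print(n,onz("top",[(u.mean(),v.mean())],.081))
r=env.close_job();print(r)
```

```text
100 [ 0.4977 -0.2736  0.0962]
130 [ 0.473  -0.2688  0.0959]
160 [ 0.4471 -0.2637  0.0958]
190 [ 0.4199 -0.2584  0.0962]
210 [ 0.4006 -0.2547  0.0958]
tin 11 7.0
pot1 11 5.0
pot4 11 6.0
grey 12 6.0
a [[0.6953 0.0961 0.081 ]]
b [[0.6645 0.0996 0.081 ]]
the job is handed in; nothing more can be done
None
```

I did the job in the order asked and handed it in at about 20 s of the 59 s. No verdict came back.

- **Pull:** I drew the red lever about 31 mm to its end stop. The stop showed as the pull rising while the tool stopped moving.
- **Hold:** I held it there for about 2 s. Readings along the pull were 6.6 to 8.4 N, and about 8 N over the last 0.7 s. The highest reading, sideways and downward parts included, was about 9.9 N. The force was only read at the end of each move, with about 0.7 N of noise. During the hold there was also up to 5 N of downward force at the hook.
- **Lever after release:** it stayed at the stop when I moved the hook off it.
- **Hook in its rest:** it lies level in both forks, bent end down, pointing the same way. The top of the handle is level at 96 mm, as before. I set it about 2 mm nearer the middle of the rest than where it started, which was about 5 mm off.
- **Other things:** the before and after pictures show no change beyond image noise for the grey lever, the tin and the two pots. The gripper stayed on the near side of the guard. The rod was planned to pass about 20 mm above the guard's top edge, and the pictures showed no contact.
- **Disagreement:** the two pictures of the tip position while the hook was held differ by 1 to 2 mm, from noise or a slight slip in the fingers. It had no visible effect on the placing.

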